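# Hold a switch cover flush on a tilted pod

### The arm

A 6-joint arm with a two-finger parallel gripper is mounted at the origin on the work surface. World frame = base frame: x ahead of the robot, y to its left, z up, the work surface at z = 0. Lengths are in m, angles in rad, forces in N, time in s.
With the tool pointing down it reaches from about 0.375 to 0.975 m from the base axis. Payload 3.8 kg.
Tool frame: the origin (TCP) lies midway between the tips of the shut fingers; the grasp point (between the pads) lies 19 mm behind it; z points along the fingers, y is the line along which they close (so a half turn about z gives the same grasp; the last joint's range is limited). The gripper opens to 85 mm and grips with 20 to 120 N. Pads are 22 mm wide; open, the fingers measure 114 mm over their backs; the gripper's body (76 mm by 85 mm) begins 54 mm behind the grasp point. The pads swing forward as they close: fully open they stand 13 mm farther back than shut.
Start: joints at [1.273, 0.264, 1.604, -0, 1.274, -0.037], TCP at [0.174, 0.652, 0.193] pointing down, gripper open.
Joint ranges: [-2.63, 2.63], [-0.94, 2.18], [0.31, 2.57], [-1.31, 4.45], [0, 2.66], [-2.55, 2.55]. Speed limits (rad/s): [2.57, 2.57, 3.14, 3.14, 3.14, 3.14].

### API

Orientations are given as a rotation vector (axis times angle).
In Python, from workcell import status, read_camera, workorder, masks_of gives the robot as it stands.
- The arm moves only by the tool drive_tool, never from a script. Its argument "rows" is a list of rows, each a list of 7 numbers: the turn, a rotation vector about the tool's x, y, z in degrees, then the shift along the tool's x, y, z in m, then the opening, from 0 (shut) to 1 (fully open). In form: [[ax, ay, az, tx, ty, tz, claw], ...]. A call has 1 to 8 rows; each row shifts and turns the commanded pose from where the row before left it, along the tool's axes as they then stand; what a row does not reach is not made up. A row lasts 1/12 s, in which the tool goes at most 41.7 mm and 7.16 degrees, less where a joint would pass 70% of its speed; a pose out of reach is approached as far as the arm can. A call is refused whole if a number of a shift passes 0.0417 or a number of a turn 7.16, either way. A call with a gripper value outside its range is refused whole. The fingers move at their own pace and stop on an object; "force" is the grip in N (left out, the last holds). Time passes only in rows, so rows that do not move let the fingers close. It gives the time, the measured TCP pose, the force, the opening and the grip force at its end, in the units of the state.
- status.read_state(): the state, without advancing time (a new reading comes with each control period).
- read_camera(name): name is "scene" or "side" or "wrist"; returns a dict with "color" (480x640x3 uint8, red, green, blue), "intrinsics" (3x3 intrinsics, pixels), "world_from_camera" (4x4, takes a point from camera to world coordinates); the wrist camera has in their place "mount" (4x4, takes a point from camera to tool coordinates, whose origin is the TCP and whose axes are the flange's). Camera axes: x right, y up, looking along -z (the intrinsics and any distortion apply to the point x, -y, -z); pixel columns grow to the right and rows downward; lengths in m; the calibration is good to about 2 mm. A picture is of the moment at which its call begins: read the wrist's pose just before it. There is no depth.
- workorder.finish_job(): hands the job in; it is judged then, once.
Trained networks look in a picture, given as the dict that the camera call returned (one of the last four; its "shot" number tells which), for a name from the list of things; names that differ only in an ending like _2 or _b are one class to them, and where a whole thing is asked for, a point or a joint stands for the part that bears it (a point fixed in the world has none). Each returns a list of dicts, best first, with "score" (0 to 1); they miss things now and then, are a little off and sometimes report something else, mostly with a low value. They report only what shows in the picture. A call takes as long as a camera call.
- masks_of(picture, name): "mask" (480x640 bool, what is visible of it) and "bbox" ([left, top, right, bottom] in pixels, round what is visible of it).
The state is a dict: "time": time; "q": joint angles; "joint_vel": joint speeds; "joint_torque": joint torques, N m; "tool_pos": TCP position; "tcp_rot": TCP orientation; "wrist_force": force on the tool from outside, world axes, zero at the start; "torque": the same for the moment, N m; "width": opening from 0.0 (shut) to 1.0 (fully open); "grip_force": force on a finger pad.
Only numpy, scipy, OpenCV 4.12 (cv2) and the standard library are available. Lean on these libraries where they do the work, as an engineer would, in place of code of your own. Each camera call takes 0.05 s, during which the arm holds its last target. There are 200 camera calls.

### The job

Pick up the loose cover with the red switch handle, lean it to the slope of the open switch pod and press it gently home, lip inside the opening, so that it sits flush and presses evenly on the upper and the lower half of the gasket. Do not force it, do not shift the pod in its bracket, and leave the other things on the bench alone. Finish while still gripping the cover and holding it pressed flush on the pod, ready for someone to drive its screws.

Things in the scene. Friction and masses are not known exactly. Their poses are not given: they have to be found in the camera images.
- cover: Loose light grey cover, 120 (x) by 90 mm (y), 0.14 to 0.28 kg, lying flat, handle up. Origin: centre of its underside (foot of the lip); z towards the handle. Going up: lip 0-6 mm (a frame 104 x 74 mm outside), plate 6-12 mm (120 x 90), yellow disc 62 mm across 12-17 mm, red handle 17-46 mm: a fixed bar 46 mm long (along x), 14 mm thick (along y); grip it across its thickness.
- cover_grip (a point): Point inside the cover's red handle, on its axis, 36 mm above the cover's origin (10 mm below the handle's top, 19 mm above the disc); axes as the cover's.
- cover_seat (a point): Centre of the underside of the cover's plate, where it lands on the gasket: 6 mm above the cover's origin; axes as the cover's. With the cover home, cover_seat lies at pod_mouth, or below by what the gasket yields, and their z axes agree; it fits either way round (half a turn about z). The lip has 3 mm of play on every side.
- pod_mouth (a point): Centre of the pod's open mouth, in the plane of the unpressed gasket's top. z: out, square to the sloped face; x: up the slope, away from the robot; y: across it. Opening 110 (x) by 80 mm (y), in a 5 mm rim with the gasket on it (outside 120 x 90 mm); clear inside for 27 mm below the mouth. The face leans 12 to 30 degrees from level, roughly towards the robot, and differs each time.
- bracket: Steel U bracket on a plywood board (170 x 160 x 18 mm) fixed to the bench; origin: centre of the board's underside, yaw as the pod's. Arms beside the pod, 106 mm over their outsides, 128 mm high; star knobs reach 69 mm either side. The dark grey pod (66 mm deep) is clamped in it by friction: it turns about a level axis 112 mm above the bench, 36 mm behind the mouth, if pushed with over 4 N m.
- gasket_upper: Upper half of the black rubber gasket on the pod's rim. It bears along its 90 mm long upper edge strip (x 55 to 60 mm in the pod_mouth frame) and is soft: it yields 1 mm per 4 N, 2.5 mm at most. Its origin lies on the pod's tilt axis, 36 mm behind the mouth, and sinks with the rubber; axes as pod_mouth.
- gasket_lower: Lower half of the gasket: the same on the low side, bearing along its lower edge strip (x -55 to -60 mm). Origin and axes as gasket_upper.
- battery_pack: Bystander: green and black power-tool battery, 115 x 75 x 70 mm high. Origin: centre of its underside.
- tape_roll: Bystander: white paper roll standing on end, 110 mm across, 100 mm high, at the far side. Origin: centre of its underside.
- screwdriver: Bystander: red-handled screwdriver lying flat. Origin: centre of its underside.
- screw_dish: Bystander: small round steel dish, 84 mm across, 22 mm high, holding the cover's four screws. Origin: centre of its underside.
- spray_can: Bystander: blue spray can standing, 66 mm across, 190 mm high, at the far side. Origin: centre of its underside.
- torch: Bystander: black torch lying down, 180 mm long, 42 mm high. Origin: centre of its underside.
- crimper: Bystander: red-handled crimping pliers lying flat, 16 mm high. Origin: centre of its underside.
- multimeter: Bystander: yellow multimeter lying on its back, 150 x 75 x 45 mm high. Origin: centre of its underside.

How it is judged:
On the way:
1. the cover is lifted clear of the bench in the gripper (height (world z) of cover above 0.04 m and contact force between the fingers and cover above 1 N), for 0.2 s.
At the end, for the whole second after the job is handed in: Cover plate down on the gasket (1 mm above to 3 mm below its free top) within 0.035 rad, centred within 5 mm and square within 0.12 rad (either way round), pressing with 3 to 30 N and 0.8 N or more on each gasket half, at rest, held by the fingers (over 2 N) (angle between the z axis of cover and the z axis of pod_mouth, either way round below 0.035 rad and angle between the x axis of cover and the x axis of pod_mouth, either way round below 0.12 rad and z of cover_seat in the frame of pod_mouth between -0.003 and 0.001 m and x of cover_seat in the frame of pod_mouth between -0.005 and 0.005 m and y of cover_seat in the frame of pod_mouth between -0.005 and 0.005 m and contact force between cover and gasket_upper above 0.8 N and contact force between cover and gasket_lower above 0.8 N and contact force between cover and bracket between 3 and 30 N and contact force between the fingers and cover above 2 N and linear speed of cover below 0.01 m/s); the arm keeps its last pose, push and grip.
It fails at once if another thing on the bench is disturbed (moved by more than 20 mm) (distance of any of battery_pack, tape_roll, screwdriver, screw_dish, spray_can, torch, crimper, multimeter from where it was at the start of the episode above 0.02 m).
It fails at once if the cover is forced against the pod (more than 45 N) (contact force between cover and bracket above 45 N).
It fails at once if the pod is shifted in its bracket (its mouth moves by more than 4 mm) (distance of pod_mouth from where it was at the start of the episode above 0.004 m).
It also fails if it takes over 48 s, if anything falls off the work surface, if the arm or the gripper's body presses on something with over 40 N, if the wrist force passes 120 N, or if a joint passes its speed limit or range.

## Working session

There is one attempt and no reset: what is moved stays moved. The work goes in short steps, Python scripts to look and compute and a tool call to move; the robot and the scene stay as the last step left them, time stands still between calls to the robot, and variables do not carry over. Pictures are saved under pics/ and viewed, at most 10 in all, crops included, and the job is handed in when it is done.

Besides the shell and the picture viewer there is one more tool, called after "Call:" as a command line: name --pt "numbers of a row" for each row, then --argument value for the rest. drive_tool: Moves the arm, as the interface text tells. Its arguments: {"type":"object","properties":{"rows":{"type":"array"},"force":{"type":"number"}},"required":["rows"]}

```bash
mkdir -p pics; ls; cat > h.py <<'E'
import numpy as np, cv2
from scipy.spatial.transform import Rotation as R
from workcell import status, read_camera, workorder, masks_of
def cam(name):
    s=status.read_state(); p=read_camera(name)
    if 'mount' in p:
        T=np.eye(4); T[:3,:3]=R.from_rotvec(s['tcp_rot']).as_matrix(); T[:3,3]=s['tool_pos']
        p['W']=T@p['mount']
    else: p['W']=p['world_from_camera']
    return p
def save(p,f): cv2.imwrite(f,p['color'][:,:,::-1])
def ray(p,u,v):
    K=p['intrinsics']; d=np.array([(u-K[0,2])/K[0,0],-(v-K[1,2])/K[1,1],-1.]); 
    return p['W'][:3,3], p['W'][:3,:3]@d
def onz(p,u,v,z):
    o,d=ray(p,u,v); return o+d*(z-o[2])/d[2]
def proj(p,X):
    X=np.atleast_2d(X); c=(X-p['W'][:3,3])@p['W'][:3,:3]; K=p['intrinsics']
    return np.c_[K[0,2]+K[0,0]*c[:,0]/-c[:,2], K[1,2]+K[1,1]*c[:,1]/c[:,2]]
E
python3 - <<'E'
from h import *
for n in ['scene','side','wrist']:
    p=cam(n); save(p,f'pics/{n}0.png'); print(n,{k:v for k,v in p.items() if k not in('color','W')}, p['W'].round(3).tolist())
    for t in ['cover','bracket','pod_mouth','gasket_upper']:
        try:
            for m in masks_of(p,t)[:2]: print(t,round(m['score'],2),m['bbox'])
        except Exception as e: print(t,e)
print(status.read_state())
E
```

```text
pics
scene {'intrinsics': array([[504.50409192,   0.        , 328.18653004],
       [  0.        , 504.50409192, 234.78971623],
       [  0.        ,   0.        ,   1.        ]]), 'world_from_camera': array([[-0.09330771, -0.82371793,  0.55926956,  1.25903697],
       [ 0.99561205, -0.07319244,  0.05830526,  0.07739066],
       [-0.00709279,  0.56225584,  0.82693292,  1.11560015],
       [ 0.        ,  0.        ,  0.        ,  1.        ]]), 'shot': 1} [[-0.093, -0.824, 0.559, 1.259], [0.996, -0.073, 0.058, 0.077], [-0.007, 0.562, 0.827, 1.116], [0.0, 0.0, 0.0, 1.0]]
cover 0.9 [251.9, 247.1, 301.2, 294.1]
bracket 0.72 [346.3, 232.1, 427.0, 330.1]
pod_mouth 0.96 [366.2, 232.6, 418.3, 294.8]
gasket_upper 0.74 [372.3, 246.4, 409.5, 270.0]
side {'intrinsics': array([[519.20342581,   0.        , 321.65568681],
       [  0.        , 519.20342581, 244.6774751 ],
       [  0.        ,   0.        ,   1.        ]]), 'world_from_camera': array([[ 8.37522960e-01,  3.73420832e-01, -3.98888674e-01,
         8.36423856e-03],
       [-5.46400992e-01,  5.70884080e-01, -6.12811002e-01,
        -9.0
[... 1180 characters left out ...]
0]]
{'time': 0.75, 'q': array([ 1.27309405e+00,  2.63852146e-01,  1.60395993e+00,  6.93380188e-06,
        1.27369306e+00, -3.69082846e-02]), 'joint_vel': array([ 1.21543057e-03,  2.20617357e-04, -1.54971358e-05,  7.13290965e-05,
        2.12818206e-04, -1.53916536e-03]), 'joint_torque': array([ 5.99247360e-04, -5.14921939e+01, -3.67658937e+01, -8.95333574e-05,
        7.39363859e-04, -1.46378602e-05]), 'tool_pos': array([0.1740585 , 0.65219528, 0.19313368]), 'tcp_rot': array([4.08496434e-01, 3.11491325e+00, 1.37288785e-04]), 'wrist_force': array([-0.07568622,  0.39746211,  0.80313833]), 'torque': array([-0.07346679, -0.00724469, -0.01742171]), 'grip_force': 0.0, 'width': 1.0028376730704758}
```

View pictures.

View pics/scene0.png

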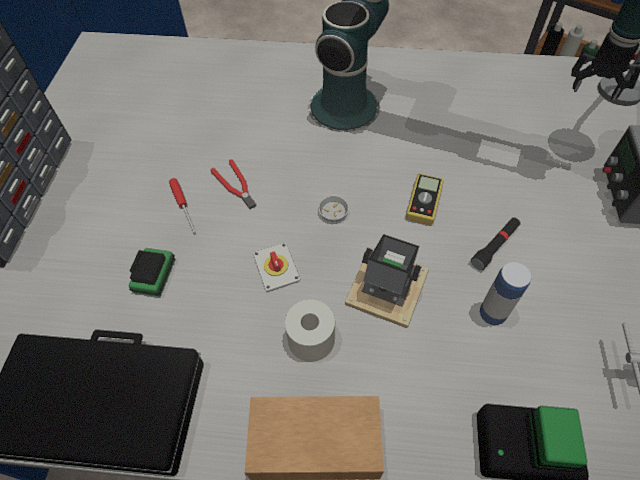

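View pics/side0.png

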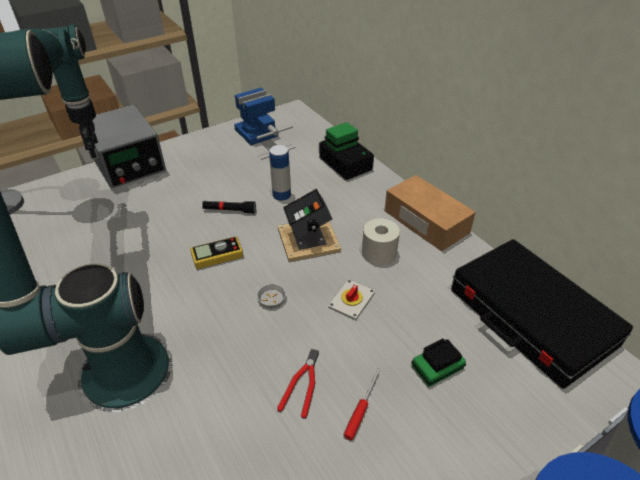

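```bash
python3 - <<'E'
from h import *
for n in ['scene','side']:
    p=cam(n)
    for t,z in [('cover',.012),('bracket',.018),('pod_mouth',.147),('tape_roll',.1),('screw_dish',.02),('multimeter',.04),('spray_can',.19),('torch',.02)]:
        for m in masks_of(p,t)[:1]:
            pts=np.argwhere(m['mask'])[:,::-1]
            w=np.array([onz(p,u,v,z)[:2] for u,v in pts],np.float32)
            r=cv2.minAreaRect(w)
            print(n,t,round(m['score'],2),len(pts),np.round(r[0],3),np.round(r[1],3),round(r[2],1), w.mean(0).round(3))
E
```

```text
scene cover 0.97 1498 [ 0.617 -0.123] [0.124 0.093] 25.7 [ 0.619 -0.124]
scene bracket 0.97 4884 [0.627 0.164] [0.167 0.231] 72.9 [0.64  0.162]
scene pod_mouth 0.87 2143 [0.668 0.154] [0.097 0.139] 74.5 [0.669 0.156]
scene tape_roll 0.66 2571 [ 0.821 -0.012] [0.144 0.107] 5.1 [ 0.821 -0.01 ]
scene screw_dish 0.74 1476 [ 0.624 -0.121] [0.125 0.092] 26.0 [ 0.624 -0.122]
scene multimeter 0.87 1397 [0.389 0.25 ] [0.079 0.174] 77.9 [0.39 0.25]
scene spray_can 0.75 2011 [0.742 0.388] [0.065 0.169] 60.4 [0.742 0.388]
scene torch 0.9 830 [0.503 0.44 ] [0.041 0.206] 50.0 [0.509 0.432]
side cover 0.79 1047 [ 0.614 -0.127] [0.125 0.092] 26.1 [ 0.613 -0.129]
side bracket 0.86 3063 [0.674 0.22 ] [0.338 0.187] 71.8 [0.668 0.192]
side pod_mouth 0.86 1363 [0.627 0.13 ] [0.202 0.137] 77.1 [0.627 0.13 ]
side tape_roll 0.88 1551 [ 0.77  -0.055] [0.206 0.111] 53.6 [ 0.766 -0.054]
side screw_dish 0.58 557 [0.424 0.001] [0.084 0.087] 23.8 [0.424 0.   ]
side multimeter 0.84 1136 [0.363 0.228] [0.105 0.148] 77.1 [0.361 0.227]
side spray_can 0.78 996 [0.636 0.305] [0.297 0.063] 61.7 [0.634 0.298]
side torch 0.58 490 [0.497 0.432] [0.06  0.186] 56.8 [0.504 0.433]
```

Call:
drive_tool --pt "0 0 0 -0.03 -0.024 -0.012 1" --pt "0 0 0 -0.03 -0.024 -0.012 1" --pt "0 0 0 -0.03 -0.024 -0.012 1" --pt "0 0 0 -0.03 -0.024 -0.012 1" --pt "0 0 0 -0.03 -0.024 -0.012 1" --pt "0 0 0 -0.03 -0.024 -0.012 1" --pt "0 0 0 -0.03 -0.024 -0.012 1" --pt "0 0 0 -0.03 -0.024 -0.012 1"

```text
time: 2.32
tool_pos: [0.3571, 0.4032, 0.2899]
tcp_rot: [0.408, 3.115, 0.001]
wrist_force: [0.1, -0.1, -0.2]
width: 1.0
grip_force: 0.0
```

Call:
drive_tool --pt "0 0 0 -0.03 -0.024 -0.012 1" --pt "0 0 0 -0.03 -0.024 -0.012 1" --pt "0 0 0 -0.03 -0.024 -0.012 1" --pt "0 0 0 -0.03 -0.024 -0.012 1" --pt "0 0 0 -0.03 -0.024 -0.012 1" --pt "0 0 0 -0.03 -0.024 -0.012 1" --pt "0 0 0 -0.03 -0.024 -0.012 1" --pt "0 0 0 0 0 0 1"

```text
time: 2.98
tool_pos: [0.5204, 0.183, 0.3759]
tcp_rot: [0.417, 3.107, -0.002]
wrist_force: [0.4, 0.4, 0.2]
width: 1.0
grip_force: 0.0
```

```bash
python3 - <<'E'
from h import *
p=cam('wrist'); save(p,'pics/w1.png'); s=status.read_state(); print(s['tool_pos'],s['tcp_rot'],s['time'],s['q'])
import pickle; pickle.dump(p,open('w1.pkl','wb'))
for t in ['cover','bracket','pod_mouth','gasket_upper','gasket_lower']:
    for m in masks_of(p,t)[:2]: print(t,round(m['score'],2),m['bbox'],m['mask'].sum())
E
```

```text
[0.51835022 0.18558711 0.37465745] [4.16567820e-01 3.11087661e+00 8.82329886e-04] 3.0333 [ 2.99081628e-01 -3.37898463e-02  1.60732732e+00 -7.24787803e-04
  1.56514168e+00 -1.00548160e+00]
cover 0.57 [112.6, 242.8, 200.0, 321.5] 3363
bracket 0.91 [275.3, 206.3, 382.9, 338.7] 12098
pod_mouth 0.94 [292.9, 239.4, 365.9, 340.3] 6931
pod_mouth 0.44 [0.0, 139.0, 59.0, 198.6] 1230
gasket_upper 0.69 [291.6, 284.1, 364.0, 335.2] 686
gasket_lower 0.79 [295.6, 239.9, 366.3, 289.4] 674
gasket_lower 0.49 [2.3, 317.5, 40.4, 392.9] 2023
```

View pics/w1.png

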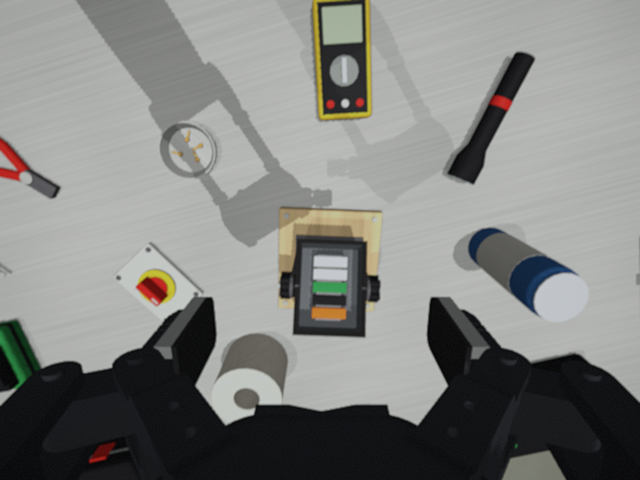

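```bash
cat > fit.py <<'E'
from h import *
from scipy.optimize import least_squares
L=np.array([[-.06,.045],[-.06,-.045],[.06,-.045],[.06,.045]])
def pose(a):
    px,py,yaw,lean=a
    Rm=(R.from_euler('z',yaw)*R.from_euler('y',-lean)).as_matrix()  # x up the slope, z leans to -x
    return Rm, np.array([px,py,.112])+.036*Rm[:,2]
def quad(p,m):
    c=max(cv2.findContours(m.astype(np.uint8),0,1)[0],key=cv2.contourArea)
    q=cv2.approxPolyN(cv2.convexHull(c),4).reshape(4,2).astype(float)
    # refine: line fit to contour points near each side
    c=c.reshape(-1,2).astype(float); ln=[]
    for i in range(4):
        A,B=q[i],q[(i+1)%4]; t=(B-A)/np.linalg.norm(B-A); n=np.array([-t[1],t[0]])
        s=(c-A)@t; k=(abs((c-A)@n)<4)&(s>8)&(s<np.linalg.norm(B-A)-8)
        v=cv2.fitLine(c[k].astype(np.float32),cv2.DIST_HUBER,0,.01,.01).ravel(); nn=np.array([-v[1],v[0]]); ln.append((nn,nn@v[2:]))
    return np.array([np.linalg.solve([ln[i-1][0],ln[i][0]],[ln[i-1][1],ln[i][1]]) for i in range(4)])
def order(p,q,a):
    Rm,o=pose(a); e=proj(p,o+L@Rm[:,:2].T)
    from scipy.spatial.distance import cdist
    return q[cdist(e,q).argmin(1)]
def fit(views,a0):
    obs=[(p,order(p,q,a0)) for p,q in views]
    def res(a):
        Rm,o=pose(a); X=o+L@Rm[:,:2].T
        return np.concatenate([(proj(p,X)-q).ravel() for p,q in obs])
    r=least_squares(res,a0,loss='soft_l1'); return r.x,res(r.x)
E
python3 - <<'E'
from fit import *
import pickle
p=pickle.load(open('w1.pkl','rb'))
try: m=masks_of(p,'pod_mouth')[0]['mask']
except Exception as e: print(e); p=cam('wrist'); m=masks_of(p,'pod_mouth')[0]['mask']
q=quad(p,m); print(q.round(1))
a,r=fit([(p,q)],[.66,.16,-.26,.35]); print(a.round(4),np.degrees(a[2:]),r.round(1)); print(pose(a)[1])
# cover
ms=masks_of(p,'cover')
for m in ms[:2]:
    w=np.array([onz(p,u,v,.012)[:2] for v,u in np.argwhere(m['mask'])],np.float32); rr=cv2.minAreaRect(w); print(m['score'],rr)
E
```

```text
[[366.1 242.5]
 [364.7 337.4]
 [289.5 335.5]
 [297.6 239.5]]
[ 0.6538  0.1577 -0.3212  0.5681] [-18.4010101   32.55231952] [-0.3  0.3 -0.7 -0.3  1.1 -0.8  0.   0.8]
[0.63540887 0.16382479 0.14234442]
0.57 ((0.6148996353149414, -0.1240239068865776), (0.11577580124139786, 0.09075098484754562), 26.007871627807617)
```

Call:
drive_tool --pt "0 0 0 -0.0245 0.0025 0.026 1" --pt "0 0 0 -0.0245 0.0025 0.026 1" --pt "0 0 0 -0.0245 0.0025 0.026 1" --pt "0 0 0 -0.0245 0.0025 0.026 1" --pt "0 0 0 0 0 0 1" --pt "0 0 0 0 0 0 1"

```text
time: 3.88
tool_pos: [0.6118, 0.173, 0.2654]
tcp_rot: [-0.407, -3.109, 0.004]
wrist_force: [-0.8, 0.8, 0.0]
width: 0.998
grip_force: 0.0
```

```bash
cat > look.py <<'E'
from fit import *
import pickle,sys
f=sys.argv[1]; views=[]
p=cam('wrist'); save(p,f'pics/{f}.png'); m=masks_of(p,'pod_mouth')[0]; print(m['score'],m['bbox'])
q=quad(p,m['mask']); pickle.dump((p,q),open(f+'.pk','wb')); print(q.round(1).tolist())
for g in sys.argv[1:]:
    views.append(pickle.load(open(g+'.pk','rb')))
    a,r=fit(views[-1:],[.655,.158,-.3,.45]); print(g,a.round(4),np.degrees(a[2:]).round(2),r.round(1))
a,r=fit(views,[.655,.158,-.3,.45]); print('all',a.round(4),np.degrees(a[2:]).round(2),r.round(1),pose(a)[1].round(4))
s=status.read_state(); print(s['tool_pos'],s['tcp_rot'],s['q'].round(3),s['time'],np.abs(s['joint_vel']).max())
E
python3 look.py A
```

```text
0.71 [264.5, 179.7, 368.3, 320.5]
[[369.29998779296875, 185.8000030517578], [366.20001220703125, 318.8999938964844], [262.20001220703125, 314.5], [271.6000061035156, 180.5]]
A [ 0.651   0.1594 -0.3085  0.4713] [-17.68  27.  ] [ 0.2 -0.4 -0.1  0.2 -0.7 -0.1  0.6  0.3]
all [ 0.651   0.1594 -0.3085  0.4713] [-17.68  27.  ] [ 0.2 -0.4 -0.1  0.2 -0.7 -0.1  0.6  0.3] [0.6354 0.1643 0.1441]
[0.61285661 0.17364038 0.26985519] [4.06743749e-01 3.11498314e+00 5.77086086e-04] [ 0.237  0.156  1.593  0.     1.392 -1.074] 3.9833 0.02868585257330599
```

Call:
drive_tool --pt "0 0 0 0.0175 0 0.018 1" --pt "0 0 0 0.0175 0 0.018 1" --pt "0 -6.25 0 0 0 0 1" --pt "0 -6.25 0 0 0 0 1" --pt "0 -6.25 0 0 0 0 1" --pt "0 -6.25 0 0 0 0 1" --pt "0 0 0 0 0 0 1" --pt "0 0 0 0 0 0 1"

```text
time: 4.65
tool_pos: [0.5773, 0.1829, 0.2344]
tcp_rot: [0.348, 2.685, -0.076]
wrist_force: [0.1, 0.2, 0.1]
width: 0.999
grip_force: 0.0
```

```bash
python3 look.py B A
```

```text
0.66 [264.1, 162.0, 372.3, 310.5]
[[375.0, 167.0], [362.70001220703125, 307.3999938964844], [261.8999938964844, 305.5], [262.1000061035156, 162.5]]
B [ 0.6485  0.1601 -0.3061  0.5143] [-17.54  29.46] [-0.6  0.6  0.3  0.3 -0.7 -1.5  1.7 -0.3]
A [ 0.651   0.1594 -0.3085  0.4713] [-17.68  27.  ] [ 0.2 -0.4 -0.1  0.2 -0.7 -0.1  0.6  0.3]
all [ 0.6505  0.1594 -0.3088  0.4855] [-17.69  27.82] [-0.5  4.4  0.3  3.8 -0.4  0.2  0.9  1.5  0.  -1.1 -0.  -0.5 -0.9 -1.2
  0.7 -0.7] [0.6345 0.1645 0.1438]
[0.5808145  0.18280111 0.23644275] [ 0.3515945   2.68217901 -0.07396015] [ 0.436 -0.121  2.002 -0.341  0.941 -0.717] 4.75 0.029487215451362195
```

```bash
python3 - <<'E'
import cv2,numpy as np
a=cv2.imread('pics/A.png');b=cv2.imread('pics/B.png')
cv2.imwrite('pics/AB.png',np.hstack([a[60:460,140:530],b[60:460,140:530]]))
E
```

```text
(no output)
```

View pics/AB.png

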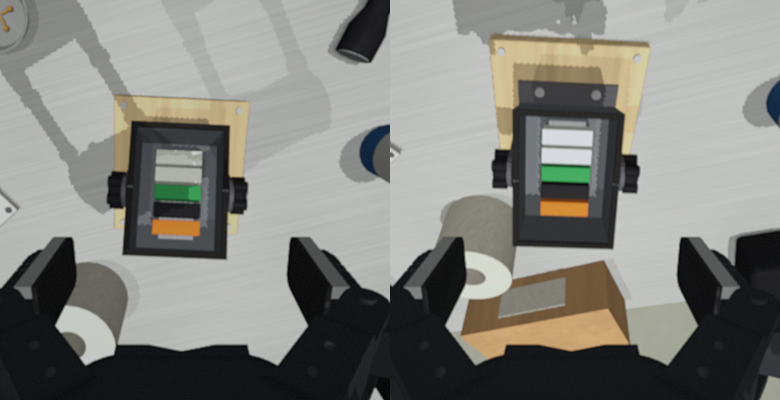

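```bash
cat > edge.py <<'E'
from fit import *
import pickle
from scipy.ndimage import map_coordinates, gaussian_filter
def edges(p,a,w=6,S=61):
    g=gaussian_filter(p['color'].astype(float).mean(2),1); g=np.log(g+8)
    Rm,o=pose(a); out=[]
    for i in range(4):
        A,B=L[i],L[(i+1)%4]; t=np.linspace(.12,.88,S)[:,None]; X=o+(A+(B-A)*t)@Rm[:,:2].T
        u=proj(p,X); d=proj(p,X*1)[-1]-u[0]; n=np.array([-d[1],d[0]])/np.linalg.norm(d)
        c=proj(p,o)[0]; n*=np.sign((u.mean(0)-c)@n)
        s=np.arange(-w,w+.1,.25); P=u[:,None]+s[None,:,None]*n
        v=map_coordinates(g,[P[...,1],P[...,0]],order=1); d=np.gradient(v,axis=1)
        k=d.argmax(1); ok=(d.max(1)>.02)&(k>0)&(k<len(s)-1)
        off=s[k]; med=np.median(off[ok]) if ok.any() else np.nan; ok&=abs(off-med)<1.5
        out.append((i,t[ok],n,P[np.arange(S),k][ok],med,ok.sum()))
    return out
def efit(ps,a,names=('lo','R','up','L'),use=None,it=4,w=6):
    for _ in range(it):
        E=[(p,e) for j,p in enumerate(ps) for e in edges(p,a,w) if e[5]>10 and (use is None or (j,e[0]) in use)]
        def res(a):
            Rm,o=pose(a); r=[]
            for p,(i,t,n,P,_,_) in E:
                X=o+(L[i]+(L[(i+1)%4]-L[i])*t)@Rm[:,:2].T; r.append(((proj(p,X)-P)@n)/np.sqrt(len(t)))
            return np.concatenate(r)
        a=least_squares(res,a,loss='soft_l1',f_scale=.3).x; w=4
    for j,p in enumerate(ps): print(j,[(names[e[0]],round(e[4],2),int(e[5])) for e in edges(p,a,4)])
    return a
E
python3 - <<'E'
from edge import *
pw=pickle.load(open('w1.pkl','rb')); pA=pickle.load(open('A.pk','rb'))[0]; pB=pickle.load(open('B.pk','rb'))[0]
a0=[.651,.1594,-.3085,.471]
for ps in ([pA],[pB],[pA,pB],[pw,pA,pB]):
    a=efit(ps,a0); print(len(ps),a.round(4),np.degrees(a[2:]).round(2),pose(a)[1].round(4))
im=pB['color'].copy(); Rm,o=pose(a)
cv2.polylines(im,[proj(pB,o+L@Rm[:,:2].T).round().astype(int)],True,(255,0,0),1)
im2=pA['color'].copy();cv2.polylines(im2,[proj(pA,o+L@Rm[:,:2].T).round().astype(int)],True,(255,0,0),1)
cv2.imwrite('pics/AB2.png',cv2.resize(np.hstack([im2[160:340,240:400],im[140:320,240:400]]),None,fx=2.5,fy=2.5)[:,:,::-1])
E
```

```text
0 [('lo', np.float64(0.25), 61), ('R', np.float64(-0.75), 55), ('up', np.float64(0.0), 61), ('L', np.float64(-0.75), 48)]
1 [ 0.6516  0.1588 -0.3092  0.5117] [-17.71  29.32] [0.6348 0.1642 0.1434]
0 [('lo', nan, 0), ('R', np.float64(-0.5), 54), ('up', np.float64(-0.25), 61), ('L', np.float64(-0.88), 58)]
1 [ 0.6484  0.1599 -0.3045  0.3769] [-17.44  21.59] [0.6358 0.1639 0.1455]
0 [('lo', np.float64(-0.5), 61), ('R', np.float64(-0.75), 58), ('up', np.float64(0.0), 61), ('L', np.float64(-0.75), 56)]
1 [('lo', np.float64(3.75), 1), ('R', np.float64(-0.75), 55), ('up', np.float64(-1.25), 61), ('L', np.float64(-0.75), 57)]
2 [ 0.6506  0.1592 -0.3074  0.4856] [-17.61  27.82] [0.6346 0.1643 0.1438]
0 [('lo', np.float64(3.0), 52), ('R', np.float64(0.5), 34), ('up', np.float64(-1.0), 61), ('L', np.float64(-0.5), 50)]
1 [('lo', np.float64(-1.25), 61), ('R', np.float64(-1.0), 50), ('up', np.float64(1.25), 61), ('L', np.float64(-0.5), 53)]
2 [('lo', np.float64(3.0), 9), ('R', np.float64(-0.75), 44), ('up', np.float64(-0.75), 61), ('L', np.float64(-0.5), 57)]
3 [ 0.6502  0.159  -0.3136  0.5058] [-17.97  28.98] [0.6336 0.1644 0.1435]
```

View pics/AB2.png

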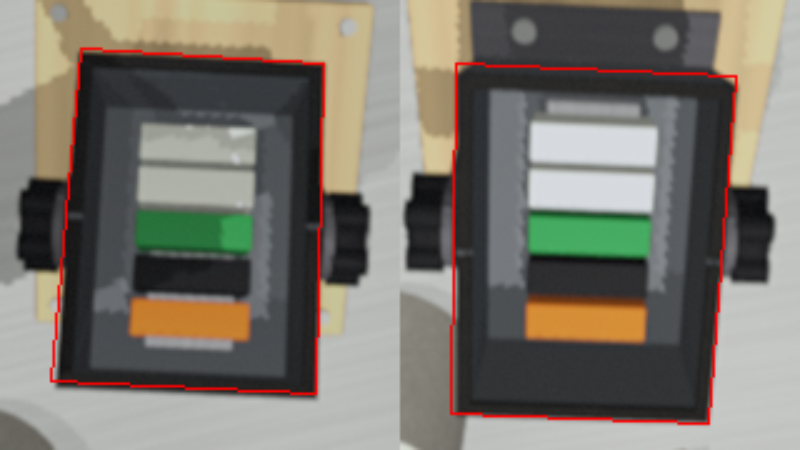

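Call:
drive_tool --pt "0 0 0 -0.032 0 0 1" --pt "0 0 0 -0.032 0 0 1" --pt "0 7 0 -0.032 0 0 1" --pt "0 7 0 0 0 0 1" --pt "0 7 0 0 0 0 1" --pt "0 7 0 0 0 0 1" --pt "0 7 0 0 0 0 1" --pt "0 7 0 0 0 0 1"

```text
time: 5.42
tool_pos: [0.6672, 0.1584, 0.2772]
tcp_rot: [-0.37, -2.823, -0.062]
wrist_force: [0.4, 0.6, -0.4]
width: 0.999
grip_force: 0.0
```

Call:
drive_tool --pt "0 5 0 0 0 0.01 1" --pt "0 0 0 0 0 0.01 1" --pt "0 0 0 0 0 0 1" --pt "0 0 0 0 0 0 1"

```text
time: 5.75
tool_pos: [0.6577, 0.1606, 0.2544]
tcp_rot: [-0.359, -2.737, -0.071]
wrist_force: [-0.4, -0.3, 0.6]
width: 0.995
grip_force: 0.0
```

```bash
python3 look.py C A B; python3 - <<'E'
from edge import *
V=[pickle.load(open(n+'.pk','rb'))[0] for n in 'ABC']
for u in (None,[(0,0),(0,1),(0,2),(0,3),(2,0),(2,1),(2,2),(2,3),(1,1),(1,2),(1,3)]):
  for it in (6,):
    a=efit(V,[.651,.1594,-.3085,.45],use=u,it=it); print(a.round(4),np.degrees(a[2:]).round(2),pose(a)[1].round(4))
a=efit(V[2:],[.651,.1594,-.3085,.45]); print('C',a.round(4),np.degrees(a[2:]).round(2),pose(a)[1].round(4))
ims=[]
for p in V:
    im=cv2.resize(p['color'],None,fx=3,fy=3,interpolation=cv2.INTER_CUBIC); c=proj(p,pose(a)[1])[0]*3
    x,y=(c-[200,270]).astype(int); ims.append(im[max(y,0):y+540,x:x+400][:540])
h=min(i.shape[0] for i in ims); cv2.imwrite('pics/C2.png',np.hstack([ims[1][:h],ims[2][:h]])[:,:,::-1])
print([ (proj(p,pose(a)[1])[0]-[200/3,90]).round(1) for p in V])
E
```

```text
0.79 [256.2, 191.8, 369.4, 340.7]
[[367.70001220703125, 192.39999389648438], [371.8999938964844, 338.70001220703125], [252.3000030517578, 332.79998779296875], [272.1000061035156, 187.8000030517578]]
C [ 0.6516  0.1591 -0.3056  0.1179] [-17.51   6.76] [ 3.1  2.3 -4.1  2.4  4.3 -1.1 -3.2 -1.9]
A [ 0.651   0.1594 -0.3085  0.4713] [-17.68  27.  ] [ 0.2 -0.4 -0.1  0.2 -0.7 -0.1  0.6  0.3]
B [ 0.6485  0.1601 -0.3061  0.5143] [-17.54  29.46] [-0.6  0.6  0.3  0.3 -0.7 -1.5  1.7 -0.3]
all [ 0.6501  0.1594 -0.3097  0.44  ] [-17.74  25.21] [  0.3  -0.1  -0.1  -0.1   1.8 -21.9  -0.3 -22.1   0.5  -0.7  -0.5  -0.3
  -0.7   0.3   0.1   0.8  -0.1   6.4  -0.2   5.7  -0.2   0.3   0.3   1.6] [0.6355 0.1641 0.1446]
[0.65750088 0.16146421 0.25741996] [-0.35797753 -2.74084306 -0.07162172] [ 0.124  0.499  1.221  0.144  1.774 -1.183] 5.85 0.02446443629537344
0 [('lo', np.float64(-0.5), 61), ('R', np.float64(-1.0), 55), ('up', np.float64(-1.25), 61), ('L', np.float64(-1.0), 48)]
1 [('lo', nan, 0), ('R', np.float64(-0.75), 55), ('up', np.float64(-1.25), 61), ('L', np.float64(-1.0), 57)]
2 [('lo', np.float64(-
[... 165 characters left out ...]
 0.1445]
0 [('lo', np.float64(-0.5), 61), ('R', np.float64(-1.0), 55), ('up', np.float64(-1.25), 61), ('L', np.float64(-1.0), 48)]
1 [('lo', nan, 0), ('R', np.float64(-0.75), 55), ('up', np.float64(-1.25), 61), ('L', np.float64(-1.0), 57)]
2 [('lo', np.float64(-0.25), 61), ('R', np.float64(-0.88), 60), ('up', np.float64(0.75), 61), ('L', np.float64(-1.0), 50)]
[ 0.6503  0.1594 -0.3061  0.4454] [-17.54  25.52] [0.6355 0.164  0.1445]
0 [('lo', np.float64(0.0), 61), ('R', np.float64(-0.75), 59), ('up', np.float64(0.0), 61), ('L', np.float64(-1.0), 48)]
C [ 0.6507  0.1592 -0.3071  0.444 ] [-17.6   25.44] [0.6359 0.1639 0.1445]
[array([250.5, 158.3]), array([248.7, 153.2]), array([250. , 156.1])]
```

View pics/C2.png

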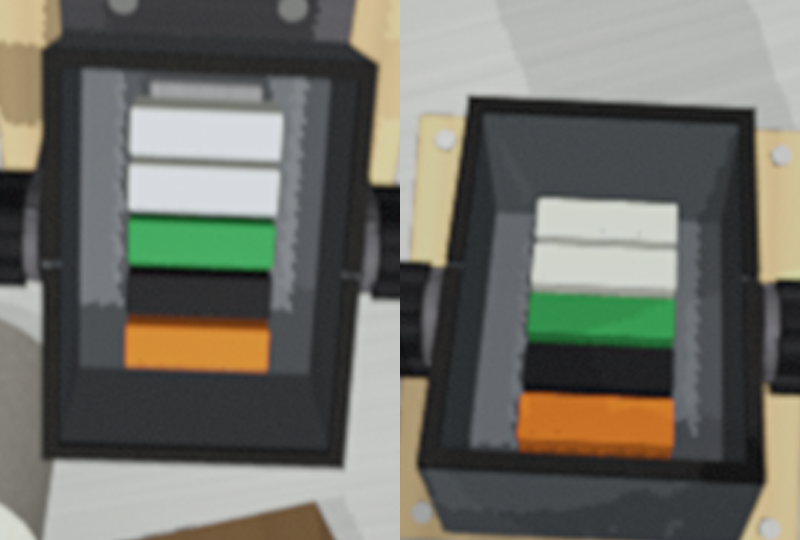

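```bash
python3 - <<'E'
from fit import *
import pickle
V=[pickle.load(open(n+'.pk','rb'))[0] for n in 'ABC']
# order: lo +y, lo -y, up -y, up +y ; image right = ?
Q=[[(368.8,186),(272.8,180.8),(262.8,313.2),(365.6,318)],[(374,174.5),(263.4,169.2),(263,305.5),(363,308.9)],[(368,192.8),(273.3,188.4),(256,312.1),(371.7,317.1)]]
def res(a,vs,free):
    Rm,o=pose(a[:4]); o=o+Rm[:,2]*0; r=[]
    for i in vs:
        p=dict(V[i]); 
        q=proj(p,o+(L*(1+a[4]))@Rm[:,:2].T)+[a[5],a[6]]; r.append((q-Q[i]).ravel())
    r=np.concatenate(r); return np.r_[r,a[4]/.01,np.array(a[5:])/ (2. if free else 1e-3)]
for vs in ([0],[1],[2],[0,1],[0,2],[1,2],[0,1,2]):
  for free in (0,1):
    s=least_squares(res,[.65,.16,-.3,.45,0,0,0],args=(vs,free),x_scale=[.01,.01,.1,.1,.01,1,1],loss='soft_l1'); a=s.x
    print(vs,free,a.round(4),np.degrees(a[2:4]).round(2),pose(a[:4])[1].round(4), np.abs(res(a,vs,free)[:-3]).max().round(2))
E
```

```text
[0] 0 [ 0.6505  0.1596 -0.3115  0.4646 -0.0135 -0.     -0.    ] [-17.85  26.62] [0.6351 0.1646 0.1442] 0.52
[0] 1 [ 0.6507  0.1596 -0.3115  0.4648 -0.0134 -0.0118 -0.2682] [-17.85  26.63] [0.6354 0.1645 0.1442] 0.52
[1] 0 [ 0.6511  0.1596 -0.3089  0.4547 -0.0104  0.     -0.    ] [-17.7   26.05] [0.6361 0.1644 0.1443] 0.41
[1] 1 [ 0.652   0.1593 -0.3089  0.4566 -0.0087  0.0612 -0.7319] [-17.7   26.16] [0.6369 0.1641 0.1443] 0.37
[2] 0 [ 0.6506  0.16   -0.3071  0.4258 -0.0079  0.      0.    ] [-17.6  24.4] [0.6365 0.1645 0.1448] 0.5
[2] 1 [ 0.6506  0.16   -0.307   0.4257 -0.0079  0.1098  0.0399] [-17.59  24.39] [0.6364 0.1645 0.1448] 0.5
[0, 1] 0 [ 0.6506  0.1597 -0.31    0.4564 -0.0149  0.      0.    ] [-17.76  26.15] [0.6355 0.1645 0.1443] 0.6
[0, 1] 1 [ 0.6499  0.1597 -0.3101  0.4548 -0.0158  0.1059  0.6555] [-17.77  26.06] [0.6349 0.1646 0.1443] 0.51
[0, 2] 0 [ 0.6501  0.16   -0.3097  0.4221 -0.0136 -0.     -0.    ] [-17.74  24.19] [0.6361 0.1645 0.1448] 1.21
[0, 2] 1 [ 0.6517  0.1597 -0.3098  0.4267 -0.0135 -0.1822 -1.7034] [-17.75  24.45] [0.6375 0.1643 0.1448] 1.11
[1, 2] 0 [ 0.6507  0.1599 -0.3079  0.4317 -0.0074  0.     -0.    ] [-17.64  24.74] [0.6363 0.1645 0.1447] 1.03
[1, 2] 1 [ 0.6513  0.1597 -0.3079  0.4343 -0.007   0.0299 -0.6319] [-17.64  24.89] [0.6368 0.1643 0.1447] 0.93
[0, 1, 2] 0 [ 0.6504  0.1599 -0.3093  0.4338 -0.0112 -0.     -0.    ] [-17.72  24.86] [0.636  0.1645 0.1447] 1.46
[0, 1, 2] 1 [ 0.6511  0.1597 -0.3092  0.4356 -0.0106 -0.0408 -0.6756] [-17.72  24.96] [0.6366 0.1644 0.1446] 1.31
```

```bash
cat > plan.py <<'E'
from h import *
from scipy.linalg import logm, expm
def T(Rm,p):
    t=np.eye(4); t[:3,:3]=Rm; t[:3,3]=p; return t
def now():
    s=status.read_state(); return T(R.from_rotvec(s['tcp_rot']).as_matrix(),s['tool_pos'])
def Rtool(z,y):
    z=np.array(z)/np.linalg.norm(z); y=np.array(y)-z*(z@y); y/=np.linalg.norm(y); return np.c_[np.cross(y,z),y,z]
def down(yaw_y): return Rtool([0,0,-1],[np.cos(yaw_y),np.sin(yaw_y),0])
def plan(T1,T0=None,vmax=.0405,wmax=6.8,n=0):
    T0=now() if T0 is None else T0
    D=np.linalg.inv(T0)@T1; w=R.from_matrix(D[:3,:3]).as_rotvec()
    n=max(n,int(np.ceil(max(np.degrees(np.abs(w)).max()/wmax, np.degrees(np.linalg.norm(w))/7.1,np.linalg.norm(D[:3,3])/vmax))),1)
    for k in range(n,n+20):
        d=np.real(expm(logm(D)/k)); 
        if np.linalg.norm(d[:3,3])<vmax: break
    print('rows',k,np.degrees(R.from_matrix(d[:3,:3]).as_rotvec()).round(3).tolist(),d[:3,3].round(5).tolist())
E
python3 - <<'E'
from plan import *
plan(T(down(np.radians(116)),[.61,-.124,.20]))
E
```

```text
rows 8 [0.985, -2.6, -5.048] [0.00647, -0.03639, 0.00791]
```

Call:
drive_tool --pt "0.985 -2.6 -5.05 0.0065 -0.0364 0.0079 1" --pt "0.985 -2.6 -5.05 0.0065 -0.0364 0.0079 1" --pt "0.985 -2.6 -5.05 0.0065 -0.0364 0.0079 1" --pt "0.985 -2.6 -5.05 0.0065 -0.0364 0.0079 1" --pt "0.985 -2.6 -5.05 0.0065 -0.0364 0.0079 1" --pt "0.985 -2.6 -5.05 0.0065 -0.0364 0.0079 1" --pt "0.985 -2.6 -5.05 0.0065 -0.0364 0.0079 1" --pt "0.985 -2.6 -5.05 0.0065 -0.0364 0.0079 1"

```text
time: 6.52
tool_pos: [0.609, -0.1251, 0.2021]
tcp_rot: [-0.715, 3.055, -0.006]
wrist_force: [0.4, -0.8, 0.1]
width: 0.998
grip_force: 0.0
```

Call:
drive_tool --pt "0 0 0 0 0 0 1" --pt "0 0 0 0 0 0 1" --pt "0 0 0 0 0 0 1"

```text
time: 6.77
tool_pos: [0.6093, -0.124, 0.2008]
tcp_rot: [0.705, -3.061, 0.002]
wrist_force: [-0.3, 0.3, 0.2]
width: 0.999
grip_force: 0.0
```

```bash
python3 - <<'E'
from plan import *
p=cam('wrist'); save(p,'pics/D.png'); print(now().round(4).tolist())
for m in masks_of(p,'cover')[:2]:
    w=np.array([onz(p,u,v,.012)[:2] for v,u in np.argwhere(m['mask'])],np.float32); print(m['score'],m['bbox'],cv2.minAreaRect(w))
im=cv2.cvtColor(p['color'],cv2.COLOR_RGB2HSV); 
k=((im[...,0]<6)|(im[...,0]>174))&(im[...,1]>170)&(im[...,2]>70)
n,l,st,c=cv2.connectedComponentsWithStats(k.astype(np.uint8)); 
for i in np.argsort(-st[1:,4])[:3]+1:
    w=np.array([onz(p,u,v,.046)[:2] for v,u in np.argwhere(l==i)],np.float32); print('red',st[i],cv2.minAreaRect(w))
im=cv2.resize(p['color'][100:400,160:480],None,fx=2,fy=2); cv2.imwrite('pics/D2.png',im[:,:,::-1])
E
```

```text
[[-0.8988, -0.4383, -0.0008, 0.6096], [-0.4383, 0.8988, -0.0011, -0.1235], [0.0012, -0.0007, -1.0, 0.2004], [0.0, 0.0, 0.0, 1.0]]
0.73 [271.9, 150.0, 359.8, 263.1] ((0.6172271370887756, -0.12392500042915344), (0.1186743825674057, 0.08959536254405975), 25.94764518737793)
red [ 300  191   34   48 1013] ((0.6149870157241821, -0.12635505199432373), (0.032692670822143555, 0.04356236755847931), 86.46784973144531)
red [ 16 344  50  27 750] ((0.8880747556686401, -0.32428881525993347), (0.026767361909151077, 0.05228748172521591), 60.107635498046875)
```

View pics/D2.png

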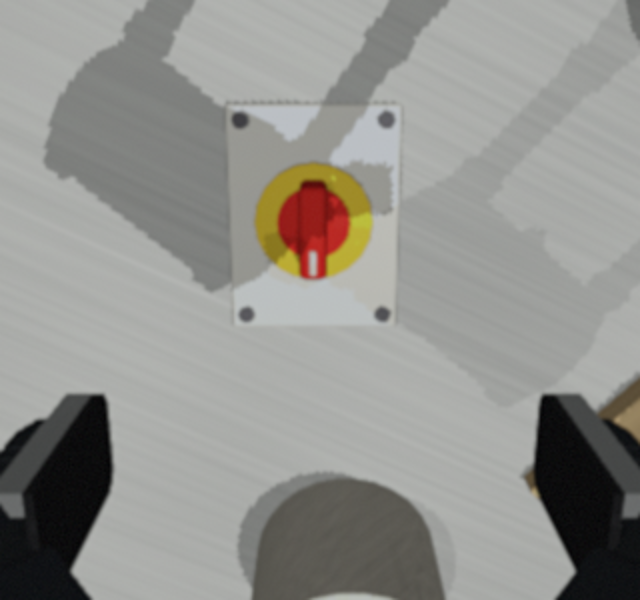

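Call:
drive_tool --pt "0 0 0 -0.003 -0.002 0.036 1" --pt "0 0 0 -0.0028 -0.0019 0.036 1" --pt "0 0 0 0 0 0.036 1" --pt "0 0 0 0 0 0.036 1" --pt "0 0 0 0 0 0.02 1" --pt "0 0 0 0 0 0.01 1" --pt "0 0 0 0 0 0.006 1" --pt "0 0 0 0 0 0 1"

```text
time: 7.53
tool_pos: [0.6153, -0.1247, 0.0175]
tcp_rot: [0.707, -3.056, -0.001]
wrist_force: [0.3, -0.1, 0.0]
width: 0.998
grip_force: 0.0
```

Call:
drive_tool --pt "0 0 0 0 0 0 0" --pt "0 0 0 0 0 0 0" --pt "0 0 0 0 0 0 0" --pt "0 0 0 0 0 0 0" --pt "0 0 0 0 0 0 0" --pt "0 0 0 0 0 0 0" --pt "0 0 0 0 0 0 0" --pt "0 0 0 0 0 0 0" --force 90

```text
time: 8.2
tool_pos: [0.6151, -0.1258, 0.018]
tcp_rot: [0.705, -3.057, -0.0]
wrist_force: [0.6, 0.4, 0.3]
width: -0.003
grip_force: 0.0
```

Call:
drive_tool --pt "0 0 0 0 0 0 0" --pt "0 0 0 0 0 0 0" --pt "0 0 0 0 0 0 0" --pt "0 0 0 0 0 0 0"

```text
time: 8.53
tool_pos: [0.6151, -0.1257, 0.0179]
tcp_rot: [0.705, -3.057, -0.0]
wrist_force: [-0.2, 0.7, 0.5]
width: 0.002
grip_force: 0.0
```

```bash
python3 - <<'E'
from plan import *
out=[]
for n in ['wrist','scene','side']:
    p=cam(n); s=proj(p,now()[:3,3])[0]; print(n,s)
    for m in masks_of(p,'cover')[:2]: print(m['score'],m['bbox'])
    c=(s-[60,60]).astype(int) if n!='wrist' else None
    im=p['color'][c[1]:c[1]+120,c[0]:c[0]+120] if n!='wrist' else p['color'][120:480,140:500]
    out.append(cv2.resize(im,(260,260),interpolation=cv2.INTER_CUBIC))
cv2.imwrite('pics/E.png',np.hstack(out)[:,:,::-1])
E
```

```text
wrist [318.31805934 269.15795557]
0.74 [233.4, 157.1, 407.2, 344.3]
scene [275.2298596  263.13284993]
0.61 [256.8, 248.8, 299.9, 290.6]
side [351.11024785 295.625386  ]
0.72 [330.5, 282.7, 374.1, 316.7]
```

View pics/E.png

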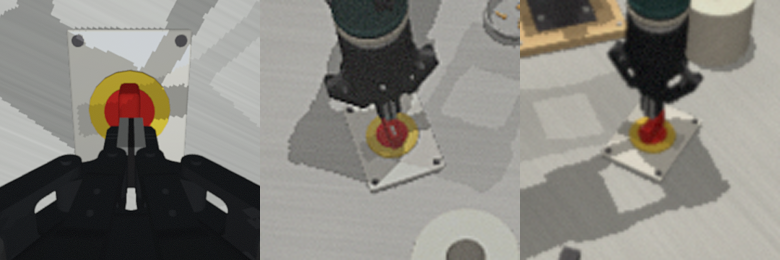

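```bash
python3 - <<'E'
from plan import *
print(now().round(4).tolist(), status.read_state()['width'])
C=np.array([.617,-.124,0]); Rc=R.from_euler('z',26,degrees=True).as_matrix()
bar=np.array([[x,y,z] for z in(.017,.046) for x in(-.023,.023) for y in (-.007,.007)])@Rc.T+C
pl=np.array([[x,y,.012] for x,y in((-.06,-.045),(-.06,.045),(.06,.045),(.06,-.045))])@Rc.T+C
for n in ['wrist','scene','side']:
    p=cam(n); print(n,'barpred',proj(p,bar).round(0).tolist(),'plate',proj(p,pl).round(0).tolist())
    m=masks_of(p,'cover')[0]['mask']; hsv=cv2.cvtColor(p['color'],cv2.COLOR_RGB2HSV)
    r=((hsv[...,0]<8)|(hsv[...,0]>172))&(hsv[...,1]>150)&(hsv[...,2]>60)&cv2.dilate(m.astype(np.uint8),np.ones((25,25))).astype(bool)
    yx=np.argwhere(r); print('red',yx[:,1].min(),yx[:,0].min(),yx[:,1].max(),yx[:,0].max(),len(yx),'maskbbox',np.argwhere(m).min(0)[::-1],np.argwhere(m).max(0)[::-1])
    if n=='wrist':
        x0,y0=255,215
        for y in range(y0,300,3): print(y,''.join('R' if r[y,x] else ('Y' if 20<hsv[y,x,0]<35 and hsv[y,x,1]>100 else ('#' if hsv[y,x,2]<60 else '.')) for x in range(x0,385,2)))
E
```

```text
[[-0.8989, -0.4381, -0.0042, 0.6151], [-0.4381, 0.8989, -0.0009, -0.1257], [0.0042, 0.001, -1.0, 0.018], [0.0, 0.0, 0.0, 1.0]] 0.0015550239435239276
wrist barpred [[306.0, 232.0], [333.0, 232.0], [307.0, 311.0], [332.0, 311.0], [304.0, 249.0], [335.0, 249.0], [305.0, 339.0], [334.0, 339.0]] plate [[232.0, 160.0], [407.0, 160.0], [394.0, 362.0], [245.0, 362.0]]
red 285 236 353 295 2823 maskbbox [233 160] [405 344]
215 .................................................................
218 .............................YYYYYYY.............................
221 ......................YYYYYYYYYYYYYYYYYYYYY......................
224 ...................YYYYYYYYYYYYYYYYYYYYYYYYYYY...................
227 ................YYYYYYYYYYYYYYYYYYYYYYYYYYYYYYYYY................
230 ..............YYYYYYYYYYYYYYYYYYYYYYYYYYYYYYYYYYYYY..............
233 .............YYYYYYYYYYYYYYYYYYYYYYYYYYYYYYYYYYYYYYY.............
236 ...........YYYYYYYYYYYYYYYY.RRRRRRRRR.YYYYYYYYYYYYYYYY...........
239 ..........YYYYYYYYYYYYYYYY.RRRRRRRRRRR.YYYYYYYYYYYYYYYY..........
242 .........YYYYYYYYYYYYYYYYYRRRRRRRRRRRRRYYYYYYYYYY
[... 1178 characters left out ...]
.....RRRR.YYYYYYYYYYY.......
296 ........YYYYYYYYYYY######.......####......######YYYYYYYYY........
299 .........YYYYYYYYY#######.......####......#######YYYYYYY.........
scene barpred [[271.0, 258.0], [276.0, 256.0], [276.0, 272.0], [281.0, 271.0], [269.0, 252.0], [275.0, 250.0], [275.0, 266.0], [280.0, 265.0]] plate [[252.0, 252.0], [286.0, 241.0], [300.0, 279.0], [266.0, 290.0]]
red 269 258 282 270 89 maskbbox [254 246] [299 290]
side barpred [[350.0, 301.0], [345.0, 299.0], [357.0, 291.0], [353.0, 289.0], [350.0, 295.0], [346.0, 293.0], [358.0, 284.0], [353.0, 282.0]] plate [[355.0, 317.0], [327.0, 304.0], [348.0, 277.0], [375.0, 289.0]]
red 346 286 357 300 116 maskbbox [328 283] [374 317]
```

```bash
python3 - <<'E'
from plan import *
p=cam('wrist'); t=now()
for tx in (.011,.0,-.011):
  for h in (0,-.01,-.02,-.03): print(tx,h,proj(p,(t@[tx,0,h,1])[:3]).round(0).tolist(),proj(p,(t@[tx,.01,h,1])[:3]).round(0).tolist())
s=status.read_state(); print(s['q'],s['wrist_force'],s['time'])
c=p['color'][230:360,270:375]; cv2.imwrite('pics/F.png',cv2.resize(c,None,fx=4.6,fy=4.6,interpolation=cv2.INTER_CUBIC)[:,:,::-1])
E
```

```text
0.011 0 [[318.0, 250.0]] [[337.0, 250.0]]
0.011 -0.01 [[318.0, 256.0]] [[338.0, 256.0]]
0.011 -0.02 [[318.0, 263.0]] [[339.0, 263.0]]
0.011 -0.03 [[318.0, 271.0]] [[340.0, 271.0]]
0.0 0 [[318.0, 269.0]] [[337.0, 269.0]]
0.0 -0.01 [[318.0, 276.0]] [[338.0, 276.0]]
0.0 -0.02 [[318.0, 284.0]] [[339.0, 284.0]]
0.0 -0.03 [[318.0, 293.0]] [[340.0, 293.0]]
-0.011 0 [[318.0, 288.0]] [[337.0, 288.0]]
-0.011 -0.01 [[318.0, 296.0]] [[337.0, 296.0]]
-0.011 -0.02 [[318.0, 305.0]] [[338.0, 305.0]]
-0.011 -0.03 [[318.0, 315.0]] [[339.0, 315.0]]
[-0.24006969  0.33747744  1.85527735 -0.00227533  0.95266246 -2.26304068] [-0.25876367 -0.0389192  -0.33186634] 9.1833
```

View pics/F.png

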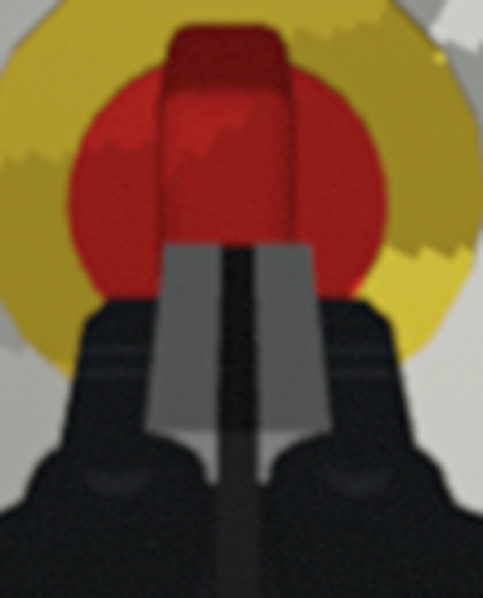

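Call:
drive_tool --pt "0 0 0 0 0 0 1" --pt "0 0 0 0 0 0 1" --pt "0 0 0 0 0 0 1" --pt "0 0 0 0 0 0 1" --pt "0 0 0 0 0 0 1" --pt "0 0 0 0 0 0.005 1" --pt "0 0 0 0 0 0.005 1" --pt "0 0 0 0 0 0.005 1"

```text
time: 9.85
tool_pos: [0.6149, -0.1257, 0.0024]
tcp_rot: [0.705, -3.057, -0.0]
wrist_force: [0.2, -0.1, 0.6]
width: 0.999
grip_force: 0.0
```

Call:
drive_tool --pt "0 0 0 0 0 0.004 1" --pt "0 0 0 0 0 0.003 1" --pt "0 0 0 0 0 0 1"

```text
time: 10.1
tool_pos: [0.614, -0.1255, -0.0054]
tcp_rot: [0.705, -3.055, -0.002]
wrist_force: [0.5, 0.4, -0.1]
width: 1.002
grip_force: 0.0
```

Call:
drive_tool --pt "0 0 0 0 0 0.004 1" --pt "0 0 0 0 0 0.004 1" --pt "0 0 0 0 0 0.002 1" --pt "0 0 0 0 0 0 1"

```text
time: 10.43
tool_pos: [0.6144, -0.1256, -0.0148]
tcp_rot: [0.705, -3.056, -0.001]
wrist_force: [-0.6, -0.1, 0.3]
width: 1.002
grip_force: 0.0
```

Call:
drive_tool --pt "0 0 0 0 0 0 0" --pt "0 0 0 0 0 0 0" --pt "0 0 0 0 0 0 0" --pt "0 0 0 0 0 0 0" --pt "0 0 0 0 0 0 0" --pt "0 0 0 0 0 0 0" --pt "0 0 0 0 0 0 0" --pt "0 0 0 0 0 0 0" --force 90

```text
time: 11.1
tool_pos: [0.6154, -0.1259, -0.0135]
tcp_rot: [0.705, -3.058, 0.0]
wrist_force: [-1.1, 0.3, 2.3]
width: 0.142
grip_force: 89.7
```

Call:
drive_tool --pt "0 0 0 0 0 0 1" --pt "0 0 0 0 0 0 1" --pt "0 0 0 0 0 0 1" --pt "0 0 0 0 0 0.003 1" --pt "0 0 0 0 0 0.003 1" --pt "0 0 0 0 0 0.001 1" --pt "0 0 0 0 0 0 1"

```text
time: 11.68
tool_pos: [0.6143, -0.1256, -0.0218]
tcp_rot: [0.705, -3.056, -0.001]
wrist_force: [0.2, -0.1, -0.5]
width: 1.0
grip_force: 0.0
```

Call:
drive_tool --pt "0 0 0 0 0 0 0" --pt "0 0 0 0 0 0 0" --pt "0 0 0 0 0 0 0" --pt "0 0 0 0 0 0 0" --pt "0 0 0 0 0 0 0" --pt "0 0 0 0 0 0 0" --pt "0 0 0 0 0 0 0" --pt "0 0 0 0 0 0 0" --force 100

```text
time: 12.35
tool_pos: [0.6155, -0.1259, -0.0205]
tcp_rot: [0.705, -3.058, 0.001]
wrist_force: [-0.7, 0.5, 1.9]
width: 0.147
grip_force: 98.2
```

```bash
python3 - <<'E'
from plan import *
import pickle
p=cam('wrist'); t=now(); print(t.round(4).tolist(),status.read_state()['width'])
m=masks_of(p,'cover')[0]; print(m['score'],m['bbox'])
for n in ('scene','side'):
    q=cam(n)
    mm=masks_of(q,'cover')[0]; w=np.array([onz(q,u,v,.012)[:2] for v,u in np.argwhere(mm['mask'])],np.float32); print(n,mm['score'],cv2.minAreaRect(w))
pickle.dump((p,t),open('G.pk','wb'))
g=cv2.cvtColor(p['color'],cv2.COLOR_RGB2GRAY)
# plate edges: near edge (robot side) and the two sides, via mask contour line fits
c=max(cv2.findContours(m['mask'].astype(np.uint8),0,1)[0],key=cv2.contourArea).reshape(-1,2)
w=np.array([onz(p,u,v,.012)[:2] for u,v in c]); l=(w-t[:2,3])@t[:2,:2]  # in tool x,y
ty=l[:,1]; tx=l[:,0]
near=tx[(abs(ty)<.035)&(tx>.03)]; print('near edge tx',np.median(near))
for s in(1,-1):
    k=(s*ty>.03)&(tx>-.03)&(tx<.045); print('side',s,np.polyfit(tx[k],ty[k],1))
E
```

```text
[[-0.8989, -0.4381, -0.0032, 0.6155], [-0.4381, 0.8989, -0.0012, -0.1259], [0.0034, 0.0003, -1.0, -0.0205], [0.0, 0.0, 0.0, 1.0]] 0.1466387665695803
0.56 [211.4, 166.1, 429.1, 410.0]
scene 0.84 ((0.6291238069534302, -0.11717710644006729), (0.10213238000869751, 0.08969587087631226), 27.83040428161621)
side 0.81 ((0.6140403747558594, -0.12738396227359772), (0.12416797131299973, 0.09100482612848282), 25.74574851989746)
near edge tx 0.056827286782733064
side 1 [0.10017755 0.04349017]
side -1 [-0.06084577 -0.0408795 ]
```

Call:
drive_tool --pt "0 0 0 0 0 -0.01 0" --pt "0 0 0 0 0 -0.03 0" --pt "0 0 0 0 0 -0.04 0" --pt "0 0 0 0 0 -0.04 0" --pt "0 0 0 0 0 -0.04 0" --pt "0 0 0 0 0 -0.04 0" --pt "0 0 0 0 0 -0.02 0" --pt "0 0 0 0 0 0 0"

```text
time: 13.32
tool_pos: [0.6195, -0.1263, 0.2066]
tcp_rot: [-0.705, 3.055, -0.008]
wrist_force: [1.1, -0.5, -0.2]
width: 0.146
grip_force: 97.7
```

```bash
cat > tgt.py <<'E'
from plan import *
from fit import pose
SEAT=np.array([-.0025,.0005,-.0265]); MOUTH=np.array([.6362,.1645,.1446])
def target(d,lean=25.,yaw=-17.7,dx=0,dy=0):
    Rm,_=pose([0,0,np.radians(yaw),np.radians(lean)])
    Rt=np.c_[-Rm[:,0],Rm[:,1],-Rm[:,2]]
    return T(Rt,MOUTH+Rm@[dx,dy,d]-Rt@SEAT)
E
python3 - <<'E'
from tgt import *
s=status.read_state(); print(s['width'],s['grip_force'],s['wrist_force'],s['torque'],s['tool_pos'],s['q'].round(2)); print(target(.06).round(3).tolist()); plan(target(.06),n=9)
E
```

```text
0.14619203262329727 97.74271236782951 [ 1.14224697 -0.50576136 -0.18263255] [ 0.02427199 -0.06628095 -0.04462245] [ 0.61950876 -0.1263331   0.20659663] [-0.24  0.17  1.69 -0.    1.27 -2.26]
[[-0.863, 0.304, 0.403, 0.62], [0.276, 0.953, -0.128, 0.169], [-0.423, 0.0, -0.906, 0.174], [0.0, 0.0, 0.0, 1.0]]
rows 9 [1.033, -2.599, 4.78] [-0.00338, 0.03356, 0.00335]
```

Call:
drive_tool --pt "1.03 -2.6 4.78 -0.0034 0.0336 0.0033 0" --pt "1.03 -2.6 4.78 -0.0034 0.0336 0.0033 0" --pt "1.03 -2.6 4.78 -0.0034 0.0336 0.0033 0" --pt "1.03 -2.6 4.78 -0.0034 0.0336 0.0033 0" --pt "1.03 -2.6 4.78 -0.0034 0.0336 0.0033 0" --pt "1.03 -2.6 4.78 -0.0034 0.0336 0.0033 0"

```text
time: 13.82
tool_pos: [0.5865, 0.071, 0.1738]
tcp_rot: [0.069, 2.864, -0.064]
wrist_force: [-0.3, 0.3, -1.6]
width: 0.145
grip_force: 97.9
```

Call:
drive_tool --pt "1.03 -2.6 4.78 -0.0034 0.0336 0.0033 0" --pt "1.03 -2.6 4.78 -0.0034 0.0336 0.0033 0" --pt "1.03 -2.6 4.78 -0.0034 0.0336 0.0033 0" --pt "0 0 0 0 0 0 0" --pt "0 0 0 0 0 0 0" --pt "0 0 0 0 0 0 0"

```text
time: 14.32
tool_pos: [0.6087, 0.1501, 0.1664]
tcp_rot: [0.352, 2.73, -0.094]
wrist_force: [0.2, 0.3, -1.7]
width: 0.149
grip_force: 98.2
```

```bash
python3 - <<'E'
from tgt import *
import pickle
s=status.read_state(); print(s['width'],s['grip_force'],s['wrist_force'],s['torque'],s['tool_pos'],s['time'])
p=cam('wrist'); pickle.dump((p,now()),open('H.pk','wb')); save(p,'pics/H.png')
D=np.linalg.inv(now())@target(.06); print(D[:3,3].round(4),np.degrees(R.from_matrix(D[:3,:3]).as_rotvec()).round(2))
m=masks_of(p,'cover')[0]; print(m['score'],m['bbox'])
# near plate edge + corners predicted vs image mask
t=now(); pl=np.array([[x-.0025,y+.0005,-.0325,1] for x,y in((.06,-.045),(.06,.045))]); print(proj(p,(pl@t.T)[:,:3]).round(1).tolist())
c=np.argwhere(m['mask']); r=c[(c[:,1]>250)&(c[:,1]<390)]; print('near edge row',[int(c[c[:,1]==u,0].min()) for u in (240,280,320,360,400)])
E
```

```text
0.14900108659024155 98.17077029754167 [ 0.19264478  0.30325516 -1.69514042] [ 0.13961686  0.32943236 -0.01082316] [0.60865727 0.15005173 0.16641699] 14.3167
[-0.0081  0.0217 -0.0044] [ 0.27 -2.4   2.88]
0.65 [213.3, 165.3, 430.4, 409.2]
[[207.8, 172.5], [427.6, 173.2]]
near edge row [168, 168, 168, 168, 168]
```

```bash
python3 - <<'E'
from tgt import *
import pickle
from scipy.ndimage import gaussian_filter
for f in 'GH':
    p,t=pickle.load(open(f+'.pk','rb')); g=gaussian_filter(cv2.cvtColor(p['color'],cv2.COLOR_RGB2GRAY).astype(float),.8)
    Ti=np.linalg.inv(t); 
    def tool(u,v,h=-.0325):
        o,d=ray(p,u,v); o=Ti[:3,:3]@o+Ti[:3,3]; d=Ti[:3,:3]@d; return (o+d*(h-o[2])/d[2])[:2]
    gy=np.abs(np.gradient(g,axis=0)); gx=np.abs(np.gradient(g,axis=1))
    us=range(235,410,8); rows=[155+gy[155:185,u].argmax() for u in us]; print(f,rows)
    tx=np.median([tool(u,r)[0] for u,r in zip(us,rows)]); print('near tx',tx)
    for a,b,n in((200,228,'L'),(412,440,'R')):
        vs=range(180,240,5); cs=[a+gx[v,a:b].argmax() for v in vs]; P=np.array([tool(c,v) for c,v in zip(cs,vs)]); print(n,cs,np.median(P[:,1]).round(4),np.polyfit(P[:,0],P[:,1],1).round(3))
E
```

```text
G [np.int64(176), np.int64(184), np.int64(168), np.int64(169), np.int64(169), np.int64(168), np.int64(168), np.int64(168), np.int64(169), np.int64(165), np.int64(168), np.int64(168), np.int64(168), np.int64(168), np.int64(168), np.int64(168), np.int64(168), np.int64(168), np.int64(168), np.int64(168), np.int64(168), np.int64(180)]
near tx 0.05695746606937774
L [np.int64(223), np.int64(221), np.int64(222), np.int64(225), np.int64(217), np.int64(217), np.int64(217), np.int64(218), np.int64(218), np.int64(219), np.int64(219), np.int64(219)] -0.0421 [ 0.157 -0.048]
R [np.int64(419), np.int64(421), np.int64(421), np.int64(418), np.int64(427), np.int64(425), np.int64(422), np.int64(419), np.int64(412), np.int64(424), np.int64(423), np.int64(423)] 0.0436 [-0.096  0.048]
H [np.int64(177), np.int64(167), np.int64(167), np.int64(169), np.int64(169), np.int64(169), np.int64(166), np.int64(167), np.int64(167), np.int64(167), np.int64(167), np.int64(167), np.int64(167), np.int64(167), np.int64(167), np.int64(167), np.int64(167), np.int64(167), np.int64(168), np.int64(167), np.int64(168), np.int64(180)]
near tx 0.05914104335348552
L [np.int64(223), np.int64(221), np.int64(222), np.int64(225), np.int64(215), np.int64(216), np.int64(216), np.int64(216), np.int64(216), np.int64(217), np.int64(218), np.int64(218)] -0.0425 [ 0.185 -0.049]
R [np.int64(429), np.int64(429), np.int64(434), np.int64(433), np.int64(432), np.int64(432), np.int64(431), np.int64(430), np.int64(430), np.int64(429), np.int64(429), np.int64(425)] 0.0481 [-0.015  0.048]
```

```bash
python3 - <<'E'
from tgt import *
import pickle
p,t=pickle.load(open('H.pk','rb')); p['W']=p['mount']
for r in (167.5,168.5,171,173): print(r,[onz(p,u,r,h).round(4).tolist() for h in (-.0325,-.0305) for u in (213,322,431)])
D=np.linalg.inv(now())@target(.06); print(D[:3,3].round(4),np.degrees(R.from_matrix(D[:3,:3]).as_rotvec()).round(2),now()[:3,3])
plan(target(.06),n=4)
E
```

```text
167.5 [[0.058, -0.0428, -0.0325], [0.0581, 0.0018, -0.0325], [0.0581, 0.0464, -0.0325], [0.0579, -0.0434, -0.0305], [0.0579, 0.0018, -0.0305], [0.0579, 0.047, -0.0305]]
168.5 [[0.0576, -0.0429, -0.0325], [0.0577, 0.0018, -0.0325], [0.0577, 0.0464, -0.0325], [0.0575, -0.0435, -0.0305], [0.0575, 0.0018, -0.0305], [0.0575, 0.047, -0.0305]]
171 [[0.0566, -0.043, -0.0325], [0.0566, 0.0018, -0.0325], [0.0567, 0.0465, -0.0325], [0.0564, -0.0436, -0.0305], [0.0564, 0.0018, -0.0305], [0.0565, 0.0471, -0.0305]]
173 [[0.0558, -0.043, -0.0325], [0.0558, 0.0018, -0.0325], [0.0559, 0.0466, -0.0325], [0.0556, -0.0436, -0.0305], [0.0556, 0.0018, -0.0305], [0.0556, 0.0472, -0.0305]]
[-0.0073  0.0219 -0.0041] [ 0.28 -2.36  2.81] [0.60968163 0.14913124 0.16762162]
rows 4 [0.07, -0.589, 0.703] [-0.00175, 0.0055, -0.00101]
```

```bash
sed -i 's/SEAT=np.array(\[-.0025,.0005/SEAT=np.array([-.002,.0012/' tgt.py; python3 - <<'E'
from tgt import *
plan(target(.035),n=6)
E
```

```text
rows 6 [0.047, -0.393, 0.468] [-0.00134, 0.00354, 0.00349]
```

Call:
drive_tool --pt "0.05 -0.39 0.47 -0.0013 0.0035 0.0035 0" --pt "0.05 -0.39 0.47 -0.0013 0.0035 0.0035 0" --pt "0.05 -0.39 0.47 -0.0013 0.0035 0.0035 0" --pt "0.05 -0.39 0.47 -0.0013 0.0035 0.0035 0" --pt "0.05 -0.39 0.47 -0.0013 0.0035 0.0035 0" --pt "0.05 -0.39 0.47 -0.0013 0.0035 0.0035 0" --pt "0 0 0 0 0 0 0" --pt "0 0 0 0 0 0 0"

```text
time: 15.08
tool_pos: [0.6308, 0.1664, 0.1516]
tcp_rot: [0.415, 2.676, -0.092]
wrist_force: [0.2, 0.3, -0.1]
width: 0.149
grip_force: 98.2
```

```bash
python3 - <<'E'
from tgt import *
s=status.read_state(); t=now()
F=t[:3,:3].T@s['wrist_force']; M=t[:3,:3].T@s['torque']; print('tool F',F.round(2),'M',M.round(3),s['time'],np.abs(s['joint_vel']).max().round(3))
D=np.linalg.inv(t)@target(.035); print(D[:3,3].round(4),np.degrees(R.from_matrix(D[:3,:3]).as_rotvec()).round(2))
p=cam('wrist'); save(p,'pics/I.png'); import pickle; pickle.dump((p,t),open('I.pk','wb'))
print([(m['score'],m['bbox']) for n in ('bracket','pod_mouth') for m in masks_of(p,n)[:1]])
cv2.imwrite('pics/I2.png',p['color'][80:400,140:500][:,:,::-1])
E
```

```text
tool F [-0.06  0.38  0.15] M [ 0.012  0.339 -0.057] 15.0833 0.01
[-0.0003 -0.0014  0.0002] [0.04 0.03 0.05]
[(0.85, [204.5, 60.6, 432.6, 276.9]), (0.95, [230.5, 152.1, 405.8, 170.6])]
```

View pics/I2.png

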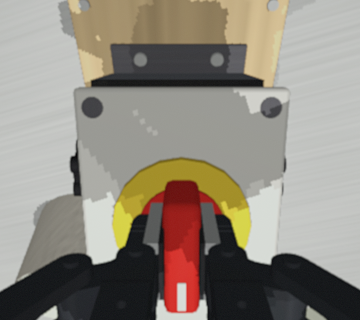

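```bash
python3 - <<'E'
from tgt import *
from edge import L
import pickle
from scipy.ndimage import gaussian_filter
p,t=pickle.load(open('I.pk','rb'))
Rm,_=pose([0,0,np.radians(-17.7),np.radians(25)])
print('pred rim lo',proj(p,MOUTH+L[:2]@Rm[:,:2].T).round(1).tolist())
pl=np.array([[x+SEAT[0],y+SEAT[1],-.0325,1] for x,y in((.06,-.045),(.06,.045))]); print('pred plate',proj(p,(pl@t.T)[:,:3]).round(1).tolist())
g=gaussian_filter(cv2.cvtColor(p['color'],cv2.COLOR_RGB2GRAY).astype(float),.6)
for u in range(225,415,12): print(u,g[148:176:1,u].astype(int).tolist())
for v in (156,158,160,162,164): print(v,g[v,222:240].astype(int).tolist(),g[v,396:414].astype(int).tolist())
E
```

```text
pred rim lo [[404.8, 160.9], [231.7, 160.7]]
pred plate [[210.8, 167.7], [430.6, 167.8]]
225 [197, 197, 197, 197, 197, 197, 197, 197, 196, 195, 194, 194, 193, 187, 171, 158, 162, 168, 159, 140, 132, 137, 143, 147, 150, 153, 153, 154]
237 [191, 191, 191, 192, 192, 192, 193, 194, 188, 163, 111, 57, 30, 25, 28, 28, 27, 34, 62, 100, 127, 139, 144, 148, 150, 152, 153, 153]
249 [147, 147, 147, 147, 145, 129, 96, 63, 50, 51, 49, 39, 27, 24, 25, 26, 25, 32, 60, 99, 126, 138, 144, 147, 151, 152, 153, 153]
261 [73, 73, 72, 72, 68, 59, 53, 52, 52, 52, 49, 39, 28, 25, 26, 25, 25, 33, 60, 98, 126, 139, 144, 148, 151, 152, 153, 152]
273 [65, 68, 68, 67, 62, 57, 53, 52, 52, 52, 49, 40, 28, 25, 25, 26, 24, 32, 60, 99, 126, 138, 144, 148, 151, 153, 153, 153]
285 [59, 60, 59, 60, 58, 55, 52, 52, 52, 52, 49, 40, 28, 24, 24, 24, 23, 30, 59, 98, 126, 139, 144, 148, 151, 153, 153, 153]
297 [61, 60, 60, 60, 59, 55, 53, 52, 52, 52, 50, 41, 28, 23, 24, 25, 26, 33, 60, 98, 126, 139, 144, 148, 151, 153, 153, 153]
309 [59, 59, 60, 60, 58, 56, 53, 51, 52, 52, 48, 40, 28, 24, 24, 25, 25, 31, 60, 99, 126, 139, 144
[... 1236 characters left out ...]
1, 187]
158 [188, 182, 187, 194, 197, 198, 199, 199, 197, 193, 186, 175, 165, 149, 128, 111, 92, 74] [82, 97, 115, 136, 151, 163, 175, 183, 188, 191, 192, 192, 193, 193, 193, 192, 189, 182]
160 [194, 191, 189, 193, 196, 195, 194, 185, 157, 116, 83, 64, 53, 40, 31, 30, 29, 29] [25, 27, 28, 31, 39, 55, 81, 119, 161, 186, 192, 193, 192, 192, 192, 192, 187, 178]
162 [195, 188, 177, 171, 168, 162, 159, 152, 124, 70, 30, 25, 27, 27, 27, 28, 29, 30] [23, 24, 25, 24, 23, 25, 54, 113, 165, 188, 193, 193, 193, 192, 192, 190, 186, 181]
164 [198, 192, 179, 162, 151, 149, 151, 149, 127, 74, 33, 26, 27, 27, 26, 27, 27, 28] [24, 24, 25, 25, 23, 25, 56, 117, 168, 190, 194, 194, 193, 193, 192, 189, 180, 174]
```

```bash
sed -i 's/SEAT=np.array(\[-.002,.0012/SEAT=np.array([-.002,.0016/' tgt.py; cat > st.py <<'E'
from tgt import *
import sys
s=status.read_state(); t=now(); K=dict(dx=-.0004,dy=-.0006)
F=t[:3,:3].T@s['wrist_force']; M=t[:3,:3].T@s['torque']; print('tool F',F.round(2),'M',M.round(3),s['time'],'grip',s['grip_force'],s['width'])
D=np.linalg.inv(t)@target(0,**K); print('to d=0:',D[:3,3].round(4),np.degrees(R.from_matrix(D[:3,:3]).as_rotvec()).round(2))
if len(sys.argv)>1: plan(target(float(sys.argv[1]),**K),n=int(sys.argv[2]))
E
python3 st.py .012 6
```

```text
tool F [ 0.25 -0.21  1.51] M [ 0.017  0.357 -0.069] 15.2333 grip 98.23305187124701 0.14473381653729697
to d=0: [ 0.0008 -0.0024  0.0359] [0.08 0.08 0.01]
rows 6 [0.013, 0.014, 0.001] [0.00013, -0.00039, 0.00398]
```

Call:
drive_tool --pt "0 0 0 0.0001 -0.0004 0.004 0" --pt "0 0 0 0.0001 -0.0004 0.004 0" --pt "0 0 0 0.0001 -0.0004 0.004 0" --pt "0 0 0 0.0001 -0.0004 0.004 0" --pt "0 0 0 0.0001 -0.0004 0.004 0" --pt "0 0 0 0.0001 -0.0004 0.004 0" --pt "0 0 0 0 0 0 0" --pt "0 0 0 0 0 0 0"

```text
time: 15.9
tool_pos: [0.6392, 0.1607, 0.1296]
tcp_rot: [0.416, 2.676, -0.092]
wrist_force: [-0.9, 0.4, -2.5]
width: 0.145
grip_force: 98.2
```

```bash
python3 st.py .005 4; python3 st.py
```

```text
tool F [1.97 0.13 1.81] M [-0.035  0.355  0.018] 15.9 grip 98.23529577853569 0.1451422769795745
to d=0: [-0.0003  0.0005  0.0112] [0.03 0.03 0.  ]
rows 4 [0.008, 0.007, 0.001] [-7e-05, 0.00011, 0.00155]
tool F [1.97 0.13 1.81] M [-0.035  0.355  0.018] 15.9 grip 98.23529577853569 0.1451422769795745
to d=0: [-0.0003  0.0005  0.0112] [0.03 0.03 0.  ]
```

Call:
drive_tool --pt "0 0 0 0 0.0001 0.0015 0" --pt "0 0 0 0 0.0001 0.0015 0" --pt "0 0 0 0 0.0001 0.0015 0" --pt "0 0 0 0 0.0001 0.0015 0" --pt "0 0 0 0 0 0 0" --pt "0 0 0 0 0 0 0"

```text
time: 16.4
tool_pos: [0.6419, 0.1606, 0.1246]
tcp_rot: [0.416, 2.676, -0.091]
wrist_force: [0.1, 0.2, -0.7]
width: 0.144
grip_force: 98.2
```

```bash
python3 st.py
```

```text
tool F [0.23 0.25 0.64] M [-0.023  0.293 -0.021] 16.4 grip 98.23521692640254 0.14445203942251075
to d=0: [-0.     -0.0003  0.0056] [0.06 0.06 0.01]
```

Call:
drive_tool --pt "0 0 0 0 -0.0001 0.0012 0" --pt "0 0 0 0 -0.0001 0.0012 0" --pt "0 0 0 0 -0.0001 0.0012 0" --pt "0 0 0 0 0 0 0" --pt "0 0 0 0 0 0 0"

```text
time: 16.82
tool_pos: [0.6433, 0.1598, 0.1214]
tcp_rot: [0.416, 2.676, -0.091]
wrist_force: [0.5, -0.4, -1.5]
width: 0.146
grip_force: 98.2
```

```bash
python3 st.py
```

```text
tool F [ 0.09 -0.18  1.64] M [-0.002  0.291 -0.009] 16.8167 grip 98.23512801868642 0.14563517999596068
to d=0: [0.     0.0001 0.002 ] [0.06 0.06 0.  ]
```

No contact yet, so the lip is entering freely. I'll go on in small steps.

Call:
drive_tool --pt "0 0 0 0 0 0.0008 0" --pt "0 0 0 0 0 0.0008 0" --pt "0 0 0 0 0 0.0008 0" --pt "0 0 0 0 0 0 0" --pt "0 0 0 0 0 0 0"

```text
time: 17.23
tool_pos: [0.6445, 0.1597, 0.1196]
tcp_rot: [0.416, 2.675, -0.091]
wrist_force: [-0.9, 1.0, -0.0]
width: 0.146
grip_force: 98.4
```

```bash
python3 st.py
```

```text
tool F [ 1.05  0.74 -0.46] M [0.049 0.326 0.06 ] 17.2333 grip 98.40215686810815 0.14556790448801155
to d=0: [ 0.0003 -0.0001 -0.0001] [ 0.08  0.08 -0.  ]
```

Call:
drive_tool --pt "0 0 0 0 0 0.0006 0" --pt "0 0 0 0 0 0.0006 0" --pt "0 0 0 0 0 0 0" --pt "0 0 0 0 0 0 0"

```text
time: 17.57
tool_pos: [0.6449, 0.1596, 0.1189]
tcp_rot: [0.416, 2.675, -0.091]
wrist_force: [-4.1, 0.5, 3.7]
width: 0.144
grip_force: 99.3
```

```bash
python3 st.py
```

```text
tool F [ 2.06 -0.77 -5.1 ] M [ 0.114  0.614 -0.02 ] 17.5667 grip 99.2582273106882 0.1435179436974945
to d=0: [ 0.0004 -0.0002 -0.001 ] [ 0.09  0.1  -0.01]
```

Call:
drive_tool --pt "0 0 0 0 0 0.0005 0" --pt "0 0 0 0 0 0.0005 0" --pt "0 0 0 0 0 0 0" --pt "0 0 0 0 0 0 0"

```text
time: 17.9
tool_pos: [0.6453, 0.1595, 0.1183]
tcp_rot: [0.416, 2.675, -0.091]
wrist_force: [-7.3, 1.4, 7.3]
width: 0.148
grip_force: 100.0
```

```bash
cat > avg.py <<'E'
from tgt import *
A=[]
for i in range(12):
    read_camera('scene'); s=status.read_state(); t=now(); A.append(np.r_[t[:3,:3].T@s['wrist_force'],t[:3,:3].T@s['torque'],(np.linalg.inv(t)@target(0,dx=-.0004,dy=-.0006))[:3,3]*1e3])
A=np.array(A); print('mean F',A[:,:3].mean(0).round(2),'M',A[:,3:6].mean(0).round(3),'to0 mm',A[:,6:].mean(0).round(2),'std',A.std(0).round(2),s['time'],s['grip_force'])
D=np.linalg.inv(t)@target(0); print(np.degrees(R.from_matrix(D[:3,:3]).as_rotvec()).round(2))
E
python3 avg.py
```

```text
mean F [ 2.82 -0.83 -9.79] M [ 0.258  0.824 -0.025] to0 mm [ 0.49 -0.21 -1.62] std [0.5  0.38 0.52 0.04 0.03 0.04 0.02 0.01 0.02] 18.5 100.02448571787681
[ 0.08  0.1  -0.02]
```

Call:
drive_tool --pt "0 0.3 0 0.0002 0 0 0" --pt "0 0.3 0 0.0002 0 0 0" --pt "0 0 0 0 0 0 0" --pt "0 0 0 0 0 0 0"

```text
time: 18.83
tool_pos: [0.645, 0.1596, 0.1182]
tcp_rot: [0.418, 2.685, -0.089]
wrist_force: [-6.3, 1.4, 8.8]
width: 0.146
grip_force: 100.0
```

```bash
python3 avg.py
```

```text
mean F [ 2.93 -1.18 -9.54] M [0.237 0.647 0.009] to0 mm [ 0.22 -0.21 -1.61] std [0.36 0.53 0.35 0.03 0.03 0.04 0.02 0.02 0.01] 19.4333 100.01295022465484
[ 0.09 -0.49 -0.01]
```

Call:
drive_tool --pt "0 0.2 0 0.0001 0 0.0001 0" --pt "0 0.2 0 0.0001 0 0.0001 0" --pt "0 0 0 0 0 0 0" --pt "0 0 0 0 0 0 0"

```text
time: 19.77
tool_pos: [0.6449, 0.1596, 0.118]
tcp_rot: [0.419, 2.692, -0.087]
wrist_force: [-7.0, 2.0, 7.0]
width: 0.145
grip_force: 100.1
```

```bash
python3 avg.py
```

```text
mean F [  3.3   -1.43 -10.32] M [ 0.285  0.599 -0.008] to0 mm [ 0.06 -0.23 -1.7 ] std [0.53 0.41 0.48 0.04 0.02 0.03 0.02 0.01 0.01] 20.3667 100.12115003728013
[ 0.09 -0.89 -0.01]
```

```bash
python3 -c "
from h import *
s=status.read_state(); print(s['tool_pos'],s['grip_force'],np.abs(s['joint_vel']).max()); print(workorder.finish_job())"
```

```text
[0.64489264 0.15964388 0.11800569] 100.12115003728013 0.012040315484685548
the job is handed in; nothing more can be done
None
```

The cover is seated on the pod and I handed the job in still gripping it at about 100 N and pressing with roughly 12 N. By the wrist-force readings both gasket halves are loaded, but the split between them is inferred rather than measured, and the hand-in returned no verdict.

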